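Screw the cross-threaded lid onto the parts canister

TASK

The red lid on one of the two parts canisters is only perched on top of its thread. Without lifting it off, turn it back (anticlockwise seen from above) until it drops into the thread, then screw it forward (clockwise) as far as it goes, and let go of it.

Things in the scene. Friction and masses are not known exactly. Their poses are not given: they have to be found in the camera images.
- lid_grip (a point): Loose red lid, 0.12 kg, 68 mm wide, 25 mm high, plus an upright grip bar across its top: 52 mm long, 16 thick, 28 high, white line on it. Point: on the lid's axis at half the bar's height (14 mm under its top, 14 over the lid's plate). x along the bar, y across it, z up. Two lugs inside lie under the bar's ends, so half a turn is no change. At the start the lid is perched level on red_canister.
- red_canister: Blue canister 92 mm wide (foot flange 104), screwed to the bench, shoulder 64 mm high, neck with a coarse two-start thread. Origin: centre of its underside; z up, the thread's axis. Above it lid_grip is at 119 mm when perched, 109 when dropped into the thread, 106 when screwed home. The lid has 2 mm play up and down in the thread, 1.5 mm sideways.
- white_mark (a point): One of two opposite white marks on the red-lidded canister's shoulder, at its +x and -x side, 40 mm off the axis. With the bar in line with them (within 8 degrees) the lid drops 10 mm into the thread if let down or pressed lightly. At the start the bar lies 30 to 55 degrees clockwise of them, seen from above.
- yellow_mark (a point): One of two opposite yellow marks on that shoulder, 75 degrees clockwise of the white ones seen from above, 40 mm off the axis. With the bar in line with them the thread ends at a stop; from the white marks to here the lid sinks 3 mm. The other blue canister nearby, with a black lid (120 mm to the top of its bar), is already closed and fixed.
Things that resemble listed ones, but are neither listed nor needed, are in the scene too. There is more than one size of the part that bears lid_grip; the job needs the middle-sized.

How it is judged:
By the outcome, as a careful person would: the job done as asked, in the order asked, and still so for the second after the job is handed in, with the robot touching nothing.
It also fails if it takes over 34 s, if anything falls off the work surface, if the arm or the gripper's body presses on something with over 40 N, if the wrist force passes 120 N, or if a joint passes its speed limit or range.

ROBOT

A 6-joint arm with a two-finger parallel gripper is mounted at the origin on a cart in front of the work surface, level with it; the furniture and walls round the work are solid. World frame = base frame: x ahead of the robot, y to its left, z up, the work surface at z = 0. Lengths are in mm, angles in rad, forces in N, time in s.
With the tool pointing down it reaches from about 300 to 775 mm from the base axis. Payload 14.6 kg.
Tool frame: the origin (TCP) lies between the finger pads; the fingertips stand 8 mm ahead of it and the grasp point (between the pads) lies 11 mm behind it; y points along the fingers, x is the direction in which the jaws open and shut, and the axes are right-handed (so a half turn about y gives the same grasp; the last joint's range is limited). The gripper opens to 94 mm and grips with 3 to 60 N. Pads are 16 mm wide; open, the fingers measure 119 mm over their backs; the gripper's body (75 mm by 177 mm) begins 78 mm behind the grasp point.
Start: joints at [1.219, 0.3, 1.521, -0, 1.321, -0.067], TCP at [154.529, 527.835, 213.446] pointing down, gripper open.
Joint ranges: [-3.03, 3.03], [-0.79, 2.21], [0.23, 2.52], [-1.04, 4.18], [0, 3.07], [-2.55, 2.55]. Speed limits (rad/s): [2.22, 2.22, 2.57, 3.14, 3.14, 3.14].

INTERFACE

Orientations are given as [roll, pitch, yaw] about the fixed x, y, z axes, in that order (R = Rz(yaw) Ry(pitch) Rx(roll)).
In Python, from cell import read_state, imaging, order gives the robot as it stands. The module is installed in compiled form; this text tells all that it offers.
- The arm moves only by the shell command python3 -m handwheel 'ROWS' [FORCE]. ROWS is JSON, a list that holds one entry, the list of rows, each a list of 7 numbers: the shift along the tool's x, y, z in mm, then the turn, a rotation vector about the tool's x, y, z in degrees, then the opening, from -1 (shut) to 1 (fully open), so that 0 is half open. A call has 1 to 5 rows; each row is the pose to reach, as a shift and turn from the pose measured when the call began, along the tool's axes at that moment; what a row does not reach only later rows make up. A row lasts 1/12 s, in which the tool goes at most 41.7 mm and 7.16 degrees, less where a joint would pass 70% of its speed; a pose out of reach is approached as far as the arm can. A call with a gripper value outside its range is refused whole. The fingers move at their own pace and stop on an object; FORCE is the grip in N (left out, the last holds). Time passes only in rows, so rows that repeat a pose let the fingers close. It gives the time, the measured TCP pose, the force and the opening at its end, in the units of the state.
- read_state(): the state, without advancing time (a new reading comes with each control period).
- imaging.camera(name): name is "scene" or "side" or "wrist"; returns (picture, depth): 384x512x3 uint8, red, green, blue; 384x512 float32, mm along the optical axis (not along the pixel's ray), 0 where there is no reading.
- imaging.get_calibration(name): a dict with "mtx" (3x3 intrinsics, pixels), "world_from_camera" (4x4, takes a point from camera to world coordinates); the wrist camera has in their place "hand_eye" (4x4, takes a point from camera to tool coordinates, whose origin is the TCP and whose axes are the tool frame's). Camera axes: x right, y down, z forward; pixel columns grow to the right and rows downward; lengths in mm; the calibration is good to about 2 mm. A picture is of the moment at which its call begins: read the wrist's pose just before it. get_calibration takes no time and is no camera call.
- order.sign_off(): hands the job in, once; it reports no verdict.
The state is a dict: "clock": time; "joints": joint angles; "qd": joint speeds; "effort": joint torques, N m; "eef_pos": TCP position; "eef_rot": TCP orientation; "wrist_force": force on the tool from outside, world axes, zero at the start; "moment": the same for the moment, N m; "finger_gap": finger opening in mm.
Only numpy, scipy, OpenCV 4.12 (cv2) and the standard library are available. Lean on these libraries where they do the work, as an engineer would, in place of code of your own. Each camera call takes 0.05 s, during which the arm holds its last target.

## Working session

There is one attempt and no reset: what is moved stays moved. The work goes in short steps, Python scripts to look and compute and a shell command to move; the robot and the scene stay as the last step left them, time stands still between calls to the robot, and variables do not carry over. Pictures are saved under pics/ and viewed, and the job is handed in when it is done.

```bash
mkdir -p pics
cat > h.py <<'E'
import numpy as np, cv2
from cell import read_state, imaging, order
def shot(name,fn):
    s=read_state(); p,d=imaging.camera(name); cv2.imwrite('pics/'+fn+'.png',cv2.cvtColor(p,cv2.COLOR_RGB2BGR)); np.savez('pics/'+fn+'.npz',p=p,d=d,pos=s['eef_pos'],rot=s['eef_rot']); return s,p,d
E
python3 - <<'E'
from h import *
s=read_state(); print(s)
shot('scene','scene0'); shot('side','side0'); shot('wrist','wrist0')
for n in ['scene','side','wrist']: print(imaging.get_calibration(n))
E
```

```text
{'clock': 0.0, 'joints': array([ 1.21941682e+00,  3.00500565e-01,  1.52159968e+00, -1.49809696e-05,
        1.32068948e+00, -6.65871154e-02]), 'qd': array([-0.00163831, -0.00031844, -0.00020661,  0.00090027, -0.00125845,
        0.00100902]), 'effort': array([ 4.86344979e-04, -5.31816101e+01, -3.52739990e+01,  7.09330221e-02,
        2.43671058e-02, -1.31118859e-04]), 'eef_pos': array([154.43723859, 527.60206897, 212.86229605]), 'eef_rot': array([-1.57073115e+00,  1.19537820e-03,  1.28600769e+00]), 'wrist_force': array([-0.84068108, -0.0626305 ,  0.47286189]), 'moment': array([ 0.01787889, -0.03035807,  0.06847441]), 'finger_gap': 94.18908810840793}
{'mtx': array([[395.4450858 ,   0.        , 258.29955208],
       [  0.        , 395.4450858 , 188.64577846],
       [  0.        ,   0.        ,   1.        ]]), 'world_from_camera': array([[-8.90234666e-01,  3.72919094e-01, -2.61559913e-01,
         8.03153546e+02],
       [ 4.55487879e-01,  7.24260523e-01, -5.17665419e-01,
         4.41126372e+02],
       [-3.60979959e-03, -5.79981072e-01, -8.14621952e-01,
         8.97891958e+02],
   
[... 426 characters left out ...]
33556e+02],
       [ 8.72071334e-04, -6.38138656e-01, -7.69920967e-01,
         7.54107284e+02],
       [ 0.00000000e+00,  0.00000000e+00,  0.00000000e+00,
         1.00000000e+00]])}
{'mtx': array([[332.04591694,   0.        , 261.15968751],
       [  0.        , 332.04591694, 196.71293781],
       [  0.        ,   0.        ,   1.        ]]), 'hand_eye': array([[ 9.99999037e-01, -1.38606922e-03,  7.14646863e-05,
        -4.67611133e-01],
       [-4.09115616e-04, -2.45176613e-01,  9.69478345e-01,
        -1.71400329e+02],
       [-1.32624262e-03, -9.69477440e-01, -2.45176944e-01,
         7.12791124e+01],
       [ 0.00000000e+00,  0.00000000e+00,  0.00000000e+00,
         1.00000000e+00]])}
```

View pics/scene0.png

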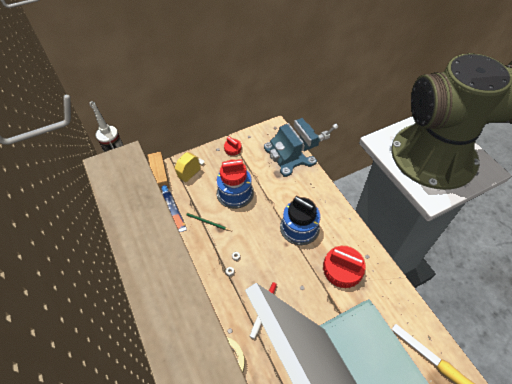

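View pics/side0.png

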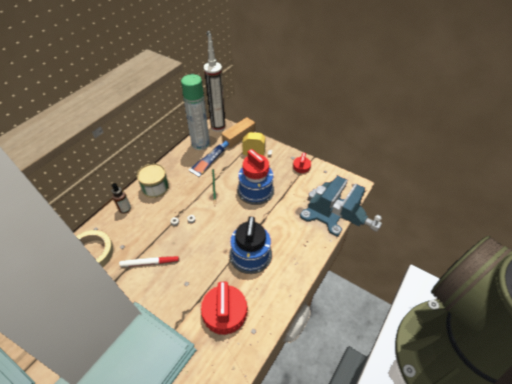

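View pics/wrist0.png

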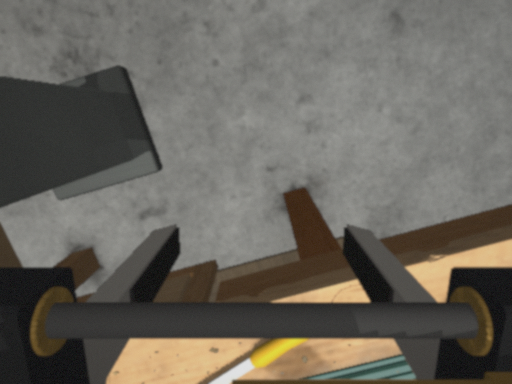

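The scene view shows the red-lidded canister at about (235,185) and the black-lidded one at (301,218). The side view shows them at (256,175) and (250,245). Loose large and small red decoy lids lie on the bench. Next I'll measure the axis and enlarge the views.

```bash
cat >> h.py <<'E'
def world(name,d):
    c=imaging.get_calibration(name); K=c['mtx']; T=c['world_from_camera']
    v,u=np.mgrid[0:384,0:512]
    P=np.stack([(u-K[0,2])/K[0,0]*d,(v-K[1,2])/K[1,1]*d,d],-1)
    return P@T[:3,:3].T+T[:3,3]
def circ(P):
    A=np.c_[P[:,:2],np.ones(len(P))]; s=np.linalg.lstsq(A,(P[:,:2]**2).sum(1),rcond=None)[0]
    c=s[:2]/2; return c,np.sqrt(s[2]+c@c)
E
python3 - <<'E'
from h import *
for n,(u0,u1,v0,v1) in {'scene':(205,265,150,215),'side':(225,285,140,210)}.items():
    z=np.load(f'pics/{n}0.npz'); p=z['p'];W=world(n,z['d'])
    h=cv2.cvtColor(p,cv2.COLOR_RGB2HSV)
    m=np.zeros(p.shape[:2],bool); m[v0:v1,u0:u1]=1; m&=z['d']>0
    H,S,V=[h[...,i].astype(int) for i in range(3)]
    red=m&((H<8)|(H>172))&(S>120)
    blue=m&(H>95)&(H<125)&(S>100)
    print(n,red.sum(),blue.sum(), np.percentile(W[red][:,2],[2,10,50,90,98]).round(), np.percentile(W[blue][:,2],[2,10,50,90,98]).round())
    plate=red&(W[...,2]>97)&(W[...,2]<110); bar=m&(W[...,2]>126)&(W[...,2]<140)
    print('plate',plate.sum(),W[plate].mean(0).round(1),'bar',bar.sum(),W[bar].mean(0).round(1))
    b=W[bar][:,:2]; e=np.linalg.eigh(np.cov((b-b.mean(0)).T)); print(e[0].round(1),'bar yaw',np.degrees(np.arctan2(e[1][1,1],e[1][0,1])))
    sh=m&(W[...,2]>58)&(W[...,2]<70)&(~red)
    print('sh',sh.sum(),circ(W[sh]))
    for nm,mm in (('white',m&(S<70)&(V>140)),('yel',m&(H>18)&(H<35)&(S>110)&(V>120))):
        for (v,u) in np.argwhere(mm):
            if 50<W[v,u,2]<75: print(nm,u,v,W[v,u].round(),p[v,u])
    crop=cv2.resize(p[v0-5:v1+5,u0-5:u1+5],None,fx=8,fy=8,interpolation=cv2.INTER_CUBIC)[:600,:800]
    cv2.imwrite(f'pics/{n}0c.png',crop[...,::-1])
E
```

```text
scene 618 491 [  1.  17. 106. 132. 134.] [ 9. 25. 62. 66. 67.]
plate 276 [ 584.8 -132.2  104.8] bar 137 [ 580.1 -144.1  132.3]
[ 23.6 222.5] bar yaw 164.29904740794046
sh 358 (array([ 579.23059559, -145.11590906]), np.float64(38.39983366245459))
white 247 170 [ 535. -155.   67.] [187 181 179]
white 248 171 [ 534. -152.   66.] [185 175 176]
white 249 173 [ 534. -145.   65.] [146 150 196]
white 219 174 [ 607. -179.   64.] [126 162 162]
white 250 175 [ 535. -137.   66.] [147 150 195]
white 219 176 [ 609. -173.   64.] [142 162 155]
white 251 178 [ 537. -128.   64.] [174 163 164]
white 251 179 [ 538. -125.   64.] [155 150 158]
white 251 180 [ 539. -123.   63.] [161 154 160]
white 251 181 [ 539. -124.   58.] [155 144 145]
white 250 182 [ 544. -119.   62.] [119 144 155]
white 251 182 [ 540. -121.   57.] [171 155 138]
white 251 183 [ 542. -118.   58.] [164 144 125]
white 217 184 [ 624. -153.   62.] [142 155 189]
white 217 185 [ 625. -151.   60.] [179 171 174]
white 225 188 [ 612. -127.   68.] [188 208 236]
white 226 188 [ 609. -128.   66.] [200 216 238]
white 220 189 [ 623. -136.   61.] [119
[... 4744 characters left out ...]
2 112  52]
yel 255 142 [ 656. -261.   53.] [133 113  53]
yel 256 142 [ 655. -264.   52.] [132 113  51]
yel 257 142 [ 651. -264.   54.] [133 113  52]
yel 258 142 [ 648. -264.   55.] [133 113  53]
yel 259 142 [ 646. -266.   55.] [133 113  52]
yel 260 142 [ 644. -269.   53.] [134 113  52]
yel 261 142 [ 641. -270.   55.] [144 123  57]
yel 262 142 [ 638. -271.   55.] [171 146  69]
yel 263 142 [ 637. -274.   53.] [188 161  77]
yel 258 143 [ 647. -263.   52.] [132 113  52]
yel 259 143 [ 645. -266.   51.] [132 112  52]
yel 260 143 [ 644. -269.   50.] [131 111  51]
yel 261 143 [ 640. -268.   53.] [132 111  51]
yel 262 143 [ 637. -269.   53.] [142 121  56]
yel 263 143 [ 635. -270.   54.] [154 131  62]
```

Run:
```python
from h import *
best={}
for n in ['scene','side']:
    z=np.load(f'pics/{n}0.npz');W=world(n,z['d'])[z['d']>0]
    for x,y,h in W:
        if 150<x<1000 and -500<y<700 and h>60:
            k=(int(x//50)*50,int(y//50)*50); best.setdefault(k,[]).append(h)
ys=range(-500,700,50); print('x\\y',*ys)
for x in range(150,1000,50): print(x,*['%4d'%np.percentile(best[(x,y)],95) if (x,y) in best and len(best[(x,y)])>3 else '   .' for y in ys])
```

```text
x\y -500 -450 -400 -350 -300 -250 -200 -150 -100 -50 0 50 100 150 200 250 300 350 400 450 500 550 600 650
150  375    .    .    .    .    .    .    .    .    .    .    .    .    .    .    .    .    .    .    .    .    .    .    .
200  441    .    .    .    .    .    .    .    .    .    .    .    .    .    .    .    .    .    .    .    .    .    .    .
250  437    .    .    .    .    .  104    .    .    .    .    .    .    .    .    .    .    .    .    .    .    .    .    .
300  425    .    .    .    .   93   93    .    .    .    .    .    .    .    .    .    .    .    .    .    .    .    .    .
350  413    .    .    .    .   93   93   93    .    .    .    .    .    .    .    .    .    .    .    .    .    .    .    .
400  401    .    .    .    .   68   69    .    .    .   92   66    .   76   75    .    .    .    .    .    .    .    .    .
450  389    .    .    .    .    .    .    .    .   92  121  111   75   77    .    .    .    .    .    .    .    .    .    .
500  377    .    .    .    .    .   99  105    .   66   93   85    .    .    .    .    .    .    .    .    .    .    .    .
55
[... 413 characters left out ...]
    .    .    .    .    .    .    .  474  474  475  474    .    .    .    .    .
750  419    .    .    .    .  208  196  322  322  322  322  322  322  322  322  322  322    .    .    .    .    .    .    .
800  434    .    .  304  251  577  223  322  322  322  322  322  322  692  322  322  322    .    .    .    .    .    .    .
850  437  442  482  500  528  578  573  583  593  606  618  631  643  676  679  693  707  716    .    .    .    .    .    .
900    .    .    .    .    .    .    .    .    .    .    .    .    .    .    .    .    .    .    .    .    .    .    .    .
950    .    .    .    .    .    .    .    .    .    .    .    .    .    .    .    .    .    .    .    .    .    .    .    .
```

View pics/side0c.png

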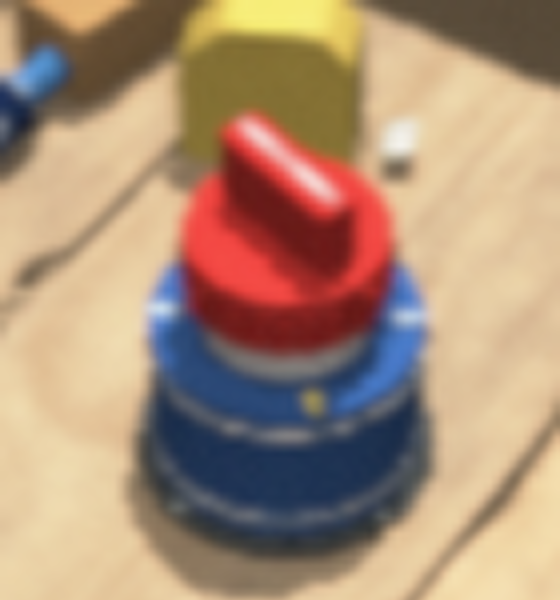

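View pics/scene0c.png

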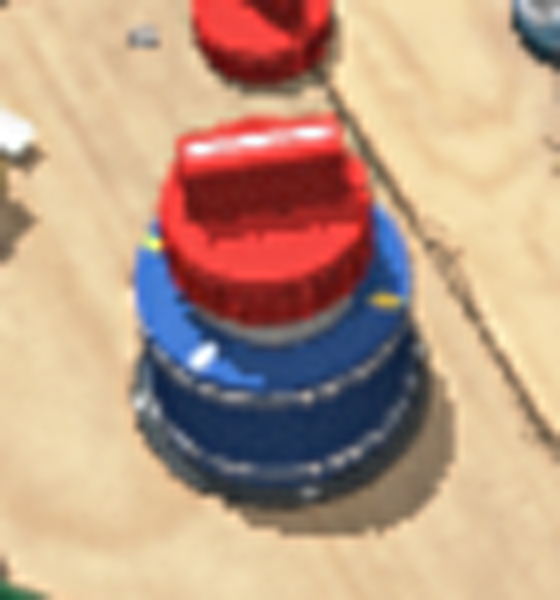

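```bash
cat >> h.py <<'E'
from scipy.spatial.transform import Rotation as R
def ray(name,u,v,z):
    c=imaging.get_calibration(name); K=c['mtx']; T=c['world_from_camera']
    d=T[:3,:3]@np.array([(u-K[0,2])/K[0,0],(v-K[1,2])/K[1,1],1]); o=T[:3,3]
    return o+d*(z-o[2])/d[2]
def go(x,y,z,yawdeg):
    s=read_state(); r=R.from_euler('xyz',s['eef_rot']); t=R.from_euler('xyz',[-np.pi/2,0,np.radians(yawdeg)])
    print('t',round(s['clock'],2),'pos',s['eef_pos'].round(1),'rpy',np.degrees(s['eef_rot']).round(1),'F',s['wrist_force'].round(1),'M',s['moment'].round(2),'gap',round(s['finger_gap'],1),'j',s['joints'].round(2))
    print('shift',r.inv().apply(np.array([x,y,z])-s['eef_pos']).round(1),'rotvec',(r.inv()*t).as_rotvec(degrees=True).round(1))
E
python3 - <<'E'
from h import *
f=lambda a:(a+.5)/8-.5
L=[('side',220,135,'w',163,310),('side',220,135,'w',410,318),('side',220,135,'y',315,402),('scene',200,145,'w',205,356),('scene',200,145,'y',153,243),('scene',200,145,'y',385,299)]
for n,a,b,c,x,y in L: print(n,c,ray(n,a+f(x),b+f(y),64).round(1))
go(580,-145,260,-106)
E
```

```text
side w [ 614.7 -127.4   64. ]
side w [ 545.6 -169.5   64. ]
side y [ 551.3 -121.4   64. ]
scene w [ 612.2 -126.8   64. ]
scene y [ 608.6 -176.7   64. ]
scene y [ 550.3 -120.7   64. ]
t 0.15 pos [154.5 527.7 213. ] rpy [-90.    0.   73.7] F [-0.2  0.6 -0.4] M [-0.   -0.01  0.02] gap 94.0 j [ 1.22  0.3   1.52 -0.    1.32 -0.07]
shift [-526.1  -46.6 -597.4] rotvec [ 1.000e-01  1.797e+02 -0.000e+00]
```

```bash
python3 -m handwheel '[[[-24,-8,-27,0,7,0,1],[-48,-16,-54,0,14,0,1],[-72,-24,-81,0,21,0,1],[-96,-32,-108,0,28,0,1],[-120,-40,-135,0,35,0,1]]]'; python3 -c "
from h import *
go(580,-148,260,-106)"
```

```text
clock: 0.57
eef_pos: [250.7, 373.0, 253.3]
eef_rot: [-1.571, 0.001, 0.67]
wrist_force: [-0.1, 0.1, 0.6]
finger_gap: 93.7
t 0.57 pos [250.7 373.  253.3] rpy [-90.    0.1  38.4] F [-0.1  0.1  0.6] M [-0.03 -0.   -0.03] gap 93.7 j [ 0.9   0.04  1.73 -0.    1.37  0.23]
shift [ -65.2   -6.3 -612.9] rotvec [1.000e-01 1.444e+02 0.000e+00]
```

```bash
python3 -m handwheel '[[[-4,-2,-34,0,7.1,0,1],[-8,-3,-68,0,14.2,0,1],[-12,-4,-102,0,21.3,0,1],[-16,-5,-136,0,28.4,0,1],[-20,-6,-170,0,35.5,0,1]]]'; python3 -c "
from h import *
go(580,-148,260,-106)"
```

```text
clock: 0.98
eef_pos: [340.9, 225.7, 259.5]
eef_rot: [-1.572, 0.0, 0.044]
wrist_force: [0.2, 1.3, 0.5]
finger_gap: 93.7
t 0.98 pos [340.9 225.7 259.5] rpy [-90.1   0.    2.5] F [0.2 1.3 0.5] M [-0.07  0.11 -0.03] gap 93.7 j [ 0.5  -0.06  1.81 -0.    1.39  0.45]
shift [ 2.223e+02 -2.000e-01 -3.839e+02] rotvec [1.000e-01 1.085e+02 0.000e+00]
```

```bash
python3 -m handwheel '[[[16,0,-28,0,7.1,0,1],[32,0,-56,0,14.2,0,1],[48,0,-84,0,21.3,0,1],[64,0,-112,0,28.4,0,1],[80,0,-140,0,35.5,0,1]]]'; python3 -c "
from h import *
go(580,-148,260,-106)"
```

```text
clock: 1.4
eef_pos: [427.5, 87.8, 259.6]
eef_rot: [-1.572, -0.0, -0.581]
wrist_force: [0.7, 1.3, -0.2]
finger_gap: 93.7
t 1.4 pos [427.5  87.8 259.6] rpy [-90.1  -0.  -33.3] F [ 0.7  1.3 -0.2] M [-0.07  0.1  -0.01] gap 93.7 j [ 0.12  0.01  1.75 -0.    1.38  0.7 ]
shift [ 2.569e+02 -2.000e-01 -1.134e+02] rotvec [ 0.  72.7  0. ]
```

```bash
python3 -m handwheel '[[[26,0,-11,0,7.1,0,1],[52,0,-22,0,14.2,0,1],[78,0,-34,0,21.3,0,1],[104,0,-46,0,28.4,0,1],[130,0,-58,0,35.5,0,1]]]'; python3 -c "
from h import *
go(580,-148,260,-106)"
```

```text
clock: 1.82
eef_pos: [504.8, -33.4, 259.5]
eef_rot: [-1.572, -0.001, -1.206]
wrist_force: [1.3, 0.4, -0.1]
finger_gap: 94.3
t 1.82 pos [504.8 -33.4 259.5] rpy [-90.   -0.  -69.1] F [ 1.3  0.4 -0.1] M [ 0.01  0.13 -0.01] gap 94.3 j [-0.14  0.17  1.58 -0.    1.4   1.07]
shift [133.8  -0.4  29.4] rotvec [ 0.  36.9  0.1]
```

```bash
python3 -m handwheel '[[[30,0,7,0,7.1,0,1],[60,0,14,0,14.2,0,1],[90,0,20,0,21.3,0,1],[115,0,25,0,28.4,0,1],[133.8,0,29.4,0,35.5,0,0.3]]]'; python3 -m handwheel '[[[0,0,0,0,2,0,0.3],[0,0,0,0,2,0,0.3]]]'; python3 -c "
from h import *
go(580,-148,260,-106)
shot('wrist','w1')"
```

```text
clock: 2.23
eef_pos: [580.6, -149.9, 258.9]
eef_rot: [-1.572, -0.001, -1.832]
wrist_force: [-0.6, 0.6, 0.7]
finger_gap: 90.0
clock: 2.4
eef_pos: [580.6, -150.9, 257.9]
eef_rot: [-1.574, -0.001, -1.87]
wrist_force: [-0.9, 0.6, -0.3]
finger_gap: 77.8
t 2.4 pos [ 580.6 -150.9  257.9] rpy [-9.020e+01 -1.000e-01 -1.072e+02] F [-0.9  0.6 -0.3] M [0.01 0.15 0.02] gap 77.8 j [-0.31  0.39  1.3  -0.    1.45  1.56]
shift [-2.6 -2.1 -1.5] rotvec [ 0.2 -1.2  0.1]
```

View pics/w1.png

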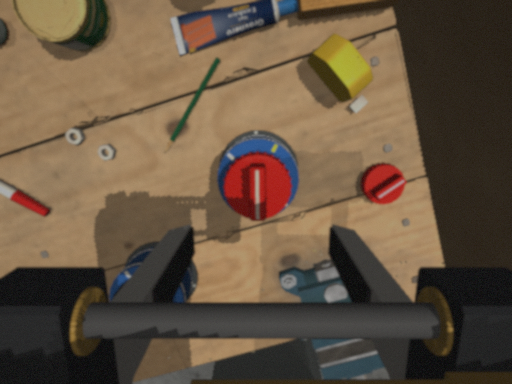

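The wrist view shows the bar's white line running from about (257,168) to (257,217), with the marks at the top of the shoulder around (232,155) and (275,147). Next I'll locate the line and the marks accurately.

```bash
cat >> h.py <<'E'
def wr(fn,u,v,z):
    f=np.load('pics/'+fn+'.npz'); c=imaging.get_calibration('wrist');K=c['mtx'];H=c['hand_eye']
    T=np.eye(4);T[:3,:3]=R.from_euler('xyz',f['rot']).as_matrix();T[:3,3]=f['pos'];T=T@H
    u=np.asarray(u,float);v=np.asarray(v,float)
    d=np.stack([(u-K[0,2])/K[0,0],(v-K[1,2])/K[1,1],1+0*u],-1)@T[:3,:3].T;o=T[:3,3]
    return o+d*((z-o[2])/d[...,2])[...,None]
E
python3 - <<'E'
from h import *
f=np.load('pics/w1.npz');p=f['p'];h=cv2.cvtColor(p,cv2.COLOR_RGB2HSV).astype(int)
m=np.zeros(p.shape[:2],bool);m[125:230,210:305]=1
w=m&(h[...,1]<120)&(h[...,2]>150)
n,l,st,ce=cv2.connectedComponentsWithStats(w.astype(np.uint8))
for i in range(1,n):
    if st[i,4]>5: print('white',st[i],ce[i].round(1),wr('w1',*ce[i],64).round(1),wr('w1',*ce[i],133).round(1))
red=m&((h[...,0]<8)|(h[...,0]>172))&(h[...,1]>120)
print('red',red.sum())
i=1+np.argmax([s[4]*(abs(c[0]-257)<8 and c[1]>160) for s,c in zip(st[1:],ce[1:])])
vv,uu=np.where(l==i);P=wr('w1',uu,vv,133)[:,:2];e=np.linalg.eigh(np.cov((P-P.mean(0)).T));print('line',P.mean(0),np.degrees(np.arctan2(*e[1][::-1,1])),e[0], 'len',np.ptp((P-P.mean(0))@e[1][:,1]))
y=m&(h[...,0]>18)&(h[...,0]<38)&(h[...,1]>100)&(h[...,2]>140)
n,l,st,ce=cv2.connectedComponentsWithStats(y.astype(np.uint8))
for i in range(1,n):
    if st[i,4]>2: print('yel',st[i],ce[i].round(1),wr('w1',*ce[i],64).round(1))
cv2.imwrite('pics/w1c.png',cv2.resize(p[125:230,210:305],None,fx=5,fy=5,interpolation=cv2.INTER_CUBIC)[...,::-1])
E
```

```text
white [ 210  125   95   40 1387] [253.8 135. ] [ 627.4 -157.5   64. ] [ 631.4 -160.3  133. ]
white [227 153   6   6  24] [229.8 155.2] [ 614.3 -125.7   64. ] [ 620.8 -134.5  133. ]
white [255 170   5  34 137] [256.6 186.9] [ 571.5 -143.2   64. ] [ 586.1 -148.7  133. ]
white [278 207  27  10 117] [290.1 210.7] [ 533.5 -171.5   64. ] [ 555.2 -171.6  133. ]
white [250 213  55  17 360] [286.2 224.8] [ 518.3 -162.5   64. ] [ 542.9 -164.3  133. ]
white [241 218  18   8  82] [247.2 222.2] [ 534.9 -120.2   64. ] [ 556.4 -130.1  133. ]
red 3320
line [ 586.02544928 -148.64122444] 163.30713927265168 [ 1.19681193 81.03942556] len 30.873190836437136
yel [272 145   5   7  20] [274.  147.6] [ 607.8 -174.6   64. ]
```

View pics/w1c.png

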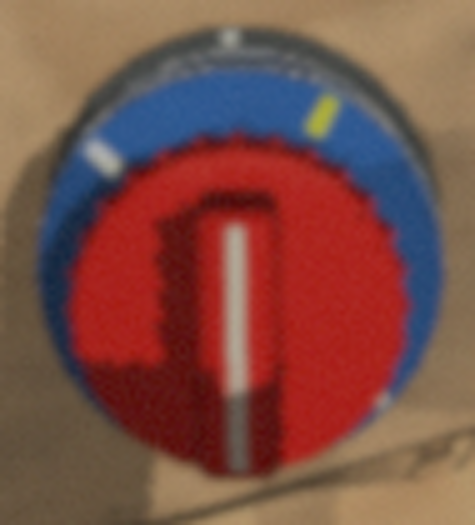

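Run:
```python
from h import *
P=wr('w1',[256.3,257.1],[169.5,218.9],133); print(P, P.mean(0))
go(579.3,-148.0,215,-106.5)
```

```text
[[ 601.50885587 -153.21625702  133.        ]
 [ 556.66043708 -139.89884912  133.        ]] [ 579.08464648 -146.55755307  133.        ]
t 2.45 pos [ 580.4 -150.1  258.2] rpy [-9.010e+01 -1.000e-01 -1.069e+02] F [ 0.1 -0.3  0.3] M [ 0.01  0.16 -0.  ] gap 73.3 j [-0.31  0.39  1.3  -0.    1.45  1.55]
shift [-1.8 43.2 -1.6] rotvec [ 0.1 -0.4  0.1]
```

```bash
python3 -m handwheel '[[[-1,25,-1,0.1,0,0,0],[-2.4,50,-1.4,0.1,0,0,0],[-2.4,75,-1.4,0.1,0,0,0],[-2.4,100,-1.4,0.1,0,0,0],[-2.4,115,-1.4,0.1,0,0,0]]]' 25; python3 -c "
from h import *
go(579.2,-147.2,116,-106.6)"
```

```text
clock: 2.87
eef_pos: [578.4, -146.4, 140.8]
eef_rot: [-1.574, -0.001, -1.863]
wrist_force: [0.3, 0.6, -0.8]
finger_gap: 46.9
t 2.87 pos [ 578.4 -146.4  140.8] rpy [-9.020e+01 -1.000e-01 -1.067e+02] F [ 0.3  0.6 -0.8] M [0.03 0.09 0.06] gap 46.9 j [-0.31  0.47  1.46 -0.    1.21  1.55]
shift [ 0.5 24.8  1. ] rotvec [ 0.2 -0.2  0.1]
```

```bash
python3 -m handwheel '[[[0.3,9,0.8,0.2,0,0.1,0],[0.5,18,1,0.2,0,0.1,0],[0.5,24,1,0.2,0,0.1,0],[0.5,24.5,1,0.2,0,0.1,0]]]'; python3 -c "
from h import *
go(579.2,-147.2,116,-106.6)
shot('wrist','w2');shot('side','s2')"
```

```text
clock: 3.2
eef_pos: [579.0, -147.0, 115.8]
eef_rot: [-1.571, 0.001, -1.862]
wrist_force: [0.1, -0.1, 0.4]
finger_gap: 46.8
t 3.2 pos [ 579.  -147.   115.8] rpy [ -90.     0.  -106.7] F [ 0.1 -0.1  0.4] M [-0.03  0.13 -0.06] gap 46.8 j [-0.31  0.5   1.48  0.    1.16  1.55]
shift [ 0.2 -0.2  0.3] rotvec [ 0.  -0.1 -0. ]
```

View pics/w2.png

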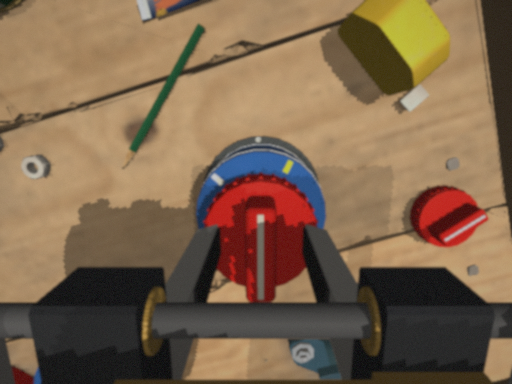

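View pics/s2.png

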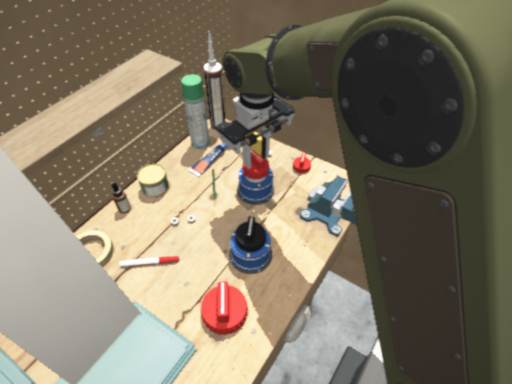

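The bar, at column 261, sits centred between the fingertips at columns 218 and 305. I'll close on it now.

```bash
python3 -m handwheel '[[[0.2,0,0.3,0,0,0,-1],[0.2,0,0.3,0,0,0,-1],[0.2,0,0.3,0,0,0,-1],[0.2,0,0.3,0,0,0,-1],[0.2,0,0.3,0,0,0,-1]]]' 25; python3 -c "
from h import *
go(579.2,-147.2,116,-106.6)"
```

```text
clock: 3.72
eef_pos: [579.7, -147.5, 117.1]
eef_rot: [-1.569, 0.001, -1.863]
wrist_force: [-0.1, 0.9, 0.9]
finger_gap: 17.2
t 3.72 pos [ 579.7 -147.5  117.1] rpy [ -89.9    0.  -106.7] F [-0.1  0.9  0.9] M [ 0.1   0.09 -0.02] gap 17.2 j [-0.31  0.5   1.48  0.    1.16  1.55]
shift [-0.1  1.1 -0.6] rotvec [-0.1 -0.1 -0. ]
```

```bash
python3 -m handwheel '[[[0,0.5,0,0,0,0,-1],[0,0.5,0,0,-4,0,-1],[0,0.5,0,0,-8,0,-1],[0,0.5,0,0,-12,0,-1],[0,0.5,0,0,-16,0,-1]]]'; python3 -c "
from h import *
go(579.3,-147.4,116,-58.7)"
```

```text
clock: 4.13
eef_pos: [580.0, -147.6, 117.1]
eef_rot: [-1.568, 0.0, -1.58]
wrist_force: [0.3, 0.2, 3.4]
finger_gap: 15.9
t 4.13 pos [ 580.  -147.6  117.1] rpy [-89.9   0.  -90.5] F [0.3 0.2 3.4] M [-0.01  0.15 -0.08] gap 15.9 j [-0.31  0.5   1.48  0.    1.16  1.27]
shift [-0.2  1.1 -0.7] rotvec [ -0.1 -31.8   0. ]
```

```bash
python3 -m handwheel '[[[0,0.5,-0.3,0,-5,0,-1],[0,0.5,-0.3,0,-10,0,-1],[0,0.5,-0.3,0,-15,0,-1],[0,0.5,-0.3,0,-20,0,-1],[0,0.5,-0.3,0,-25,0,-1]]]'; python3 -c "
from h import *
go(579.3,-147.4,116,-58.7)"
```

```text
clock: 4.55
eef_pos: [579.8, -147.7, 116.7]
eef_rot: [-1.568, -0.001, -1.14]
wrist_force: [0.3, -0.5, -1.3]
finger_gap: 15.6
t 4.55 pos [ 579.8 -147.7  116.7] rpy [-89.9  -0.1 -65.3] F [ 0.3 -0.5 -1.3] M [-0.03  0.12  0.03] gap 15.6 j [-0.31  0.5   1.48  0.    1.16  0.83]
shift [-0.5  0.7 -0.3] rotvec [-0.1 -6.6  0.1]
```

```bash
python3 -m handwheel '[[[0,0.5,0,0,-4,0,-1],[0,0.5,0,0,-7,0,-1],[0,0.5,0,0,-7,0,-1]]]'; python3 -c "
from h import *
go(579.3,-147.4,106,-58.7)
shot('wrist','w3')"
```

```text
clock: 4.8
eef_pos: [579.6, -147.6, 115.9]
eef_rot: [-1.569, -0.001, -1.015]
wrist_force: [-0.3, -0.1, -2.0]
finger_gap: 16.1
t 4.8 pos [ 579.6 -147.6  115.9] rpy [-89.9  -0.1 -58.1] F [-0.3 -0.1 -2. ] M [-0.02  0.1   0.02] gap 16.1 j [-0.31  0.5   1.48  0.    1.16  0.7 ]
shift [-0.4  9.9 -0.2] rotvec [-0.1  0.6  0.1]
```

View pics/w3.png

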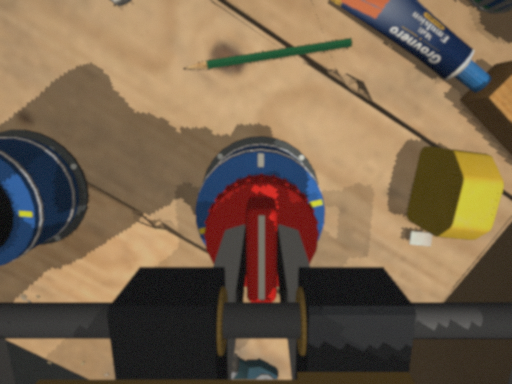

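The white mark at (261,160) lines up with the bar's line at column 262, so I'll lower the lid now.

```bash
python3 -m handwheel '[[[0,2,0,0,0,0,-1],[0,4,0,0,0,0,-1],[0,6,0,0,0,0,-1]]]'; python3 -c "
from h import *
go(579.3,-147.4,106,-58.7)"
```

```text
clock: 5.1
eef_pos: [579.6, -147.6, 109.6]
eef_rot: [-1.569, -0.001, -1.019]
wrist_force: [1.0, 0.3, -1.4]
finger_gap: 15.9
t 5.1 pos [ 579.6 -147.6  109.6] rpy [-89.9  -0.1 -58.4] F [ 1.   0.3 -1.4] M [-0.05  0.11 -0.01] gap 15.9 j [-0.31  0.5   1.49  0.    1.15  0.71]
shift [-0.3  3.6 -0.1] rotvec [-0.1  0.3  0.1]
```

Lowering meets no resistance, so it is dropping in.

```bash
python3 -m handwheel '[[[0,1.5,0,0,0,0,-1],[0,3,0,0,0,0,-1],[0,4,0,0,0,0,-1],[0,4,0,0,0,0,-1]]]'; python3 -c "
from h import *
go(579.3,-147.4,106,-58.7)"
```

```text
clock: 5.43
eef_pos: [579.7, -147.6, 107.1]
eef_rot: [-1.568, -0.002, -1.02]
wrist_force: [-6.7, 2.1, 14.4]
finger_gap: 15.8
t 5.43 pos [ 579.7 -147.6  107.1] rpy [-89.9  -0.1 -58.4] F [-6.7  2.1 14.4] M [0.48 1.55 0.03] gap 15.8 j [-0.31  0.51  1.49  0.    1.14  0.71]
shift [-0.4  1.1 -0.3] rotvec [-0.1  0.3  0.1]
```

```bash
python3 -m handwheel '[[[0,0,0,0,4,0,-1],[0,0.2,0,0,8,0,-1],[0,0.4,0,0,12,0,-1],[0,0.5,0,0,16,0,-1]]]'; python3 -c "
from h import *
go(579.3,-147.4,103.5,-133.8)
shot('wrist','w4')"
```

```text
clock: 5.77
eef_pos: [580.0, -147.8, 106.8]
eef_rot: [-1.567, -0.001, -1.303]
wrist_force: [0.8, -0.5, 0.1]
finger_gap: 15.9
t 5.77 pos [ 580.  -147.8  106.8] rpy [-89.8  -0.1 -74.6] F [ 0.8 -0.5  0.1] M [-0.28  0.09  0.03] gap 15.9 j [-0.31  0.51  1.49  0.    1.14  0.99]
shift [-0.6  3.3 -0.6] rotvec [-0.2 59.2 -0. ]
```

View pics/w4.png

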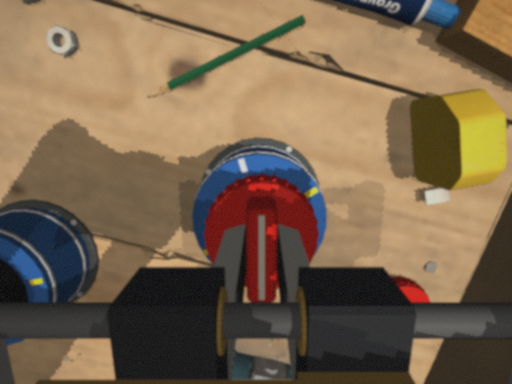

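The bar turns with the fingers without slipping, and the white mark is now at (242,166). I'll keep turning clockwise.

```bash
python3 -m handwheel '[[[0,0.2,-0.3,0,5,0,-1],[0,0.4,-0.3,0,10,0,-1],[0,0.6,-0.3,0,15,0,-1],[0,0.8,-0.3,0,20,0,-1],[0,1,-0.3,0,25,0,-1]]]'; python3 -c "
from h import *
go(579.3,-147.4,103.5,-133.8)"
```

```text
clock: 6.23
eef_pos: [579.7, -148.0, 105.8]
eef_rot: [-1.567, -0.0, -1.747]
wrist_force: [-0.1, -0.8, 0.0]
finger_gap: 15.9
t 6.23 pos [ 579.7 -148.   105.8] rpy [ -89.8   -0.  -100.1] F [-0.1 -0.8  0. ] M [-0.23  0.24  0.01] gap 15.9 j [-0.31  0.51  1.49  0.    1.14  1.44]
shift [-0.5  2.3 -0.5] rotvec [-0.2 33.7 -0.1]
```

```bash
python3 -m handwheel '[[[0,0.2,-0.3,0,5,0,-1],[0,0.5,-0.3,0,10,0,-1],[0,0.8,-0.3,0,15,0,-1],[0,1,-0.3,0,20,0,-1],[0,1.2,-0.3,0,25,0,-1]]]'; python3 -c "
from h import *
go(579.3,-147.4,103.5,-133.8)"
```

```text
clock: 6.65
eef_pos: [579.5, -148.1, 104.8]
eef_rot: [-1.567, 0.001, -2.186]
wrist_force: [-0.7, -1.2, 0.6]
finger_gap: 15.7
t 6.65 pos [ 579.5 -148.1  104.8] rpy [-8.980e+01  1.000e-01 -1.252e+02] F [-0.7 -1.2  0.6] M [-0.11  0.33  0.02] gap 15.7 j [-0.31  0.51  1.49  0.    1.14  1.87]
shift [-0.5  1.3 -0.6] rotvec [-0.2  8.6 -0.1]
```

```bash
python3 -m handwheel '[[[0,0.2,-0.3,0,3,0,-1],[0,0.4,-0.3,0,6,0,-1],[0,0.5,-0.3,0,9,0,-1],[0,0.5,-0.3,0,11,0,-1],[0,0.5,-0.3,0,11,0,-1]]]'; python3 -c "
from h import *
go(579.3,-147.4,103.5,-133.8)"
```

```text
clock: 7.07
eef_pos: [579.7, -147.7, 104.4]
eef_rot: [-1.567, 0.003, -2.378]
wrist_force: [3.6, 2.3, -1.0]
finger_gap: 15.9
t 7.07 pos [ 579.7 -147.7  104.4] rpy [ -89.8    0.2 -136.3] F [ 3.6  2.3 -1. ] M [ 0.59 -0.58  0.11] gap 15.9 j [-0.31  0.51  1.49  0.    1.13  2.07]
shift [ 0.1  0.9 -0.5] rotvec [-0.2 -2.5 -0.2]
```

```bash
python3 -m handwheel '[[[0,0.2,0,0,2,0,-1],[0,0.3,0,0,4,0,-1],[0,0.3,0,0,5,0,-1],[0,0.3,0,0,5,0,-1]]]' 40; python3 -c "
from h import *
go(579.3,-147.4,103.5,-133.8)
shot('wrist','w5')"
```

```text
clock: 7.4
eef_pos: [579.8, -147.7, 104.4]
eef_rot: [-1.566, 0.004, -2.464]
wrist_force: [0.8, 0.7, 1.8]
finger_gap: 16.3
t 7.4 pos [ 579.8 -147.7  104.4] rpy [ -89.7    0.2 -141.2] F [0.8 0.7 1.8] M [0.24 0.01 0.91] gap 16.3 j [-0.31  0.51  1.49  0.    1.13  2.15]
shift [ 0.3  0.8 -0.5] rotvec [-0.3 -7.4 -0.2]
```

View pics/w5.png

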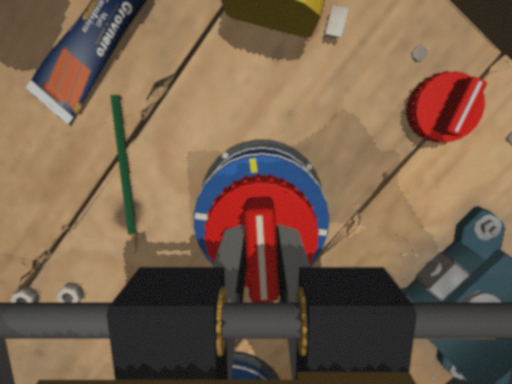

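The yellow mark at (254,165) lines up with the bar. Mz has risen to 0.9 N·m and the bar has begun to slip a few degrees in the jaws, so the lid is at the stop. I'll release.

```bash
python3 -m handwheel '[[[0,0,0,0,-4,0,-1],[0,0,0,0,-5,0,-1],[0,0,0,0,-5,0,-0.2],[0,0,0,0,-5,0,-0.2],[0,0,0,0,-5,0,-0.2]]]' 20; python3 -c "
from h import *
go(579.3,-147.4,260,-133.8)"
```

```text
clock: 7.87
eef_pos: [579.7, -147.8, 104.2]
eef_rot: [-1.566, 0.003, -2.377]
wrist_force: [-0.1, 0.6, -0.7]
finger_gap: 32.6
t 7.87 pos [ 579.7 -147.8  104.2] rpy [ -89.8    0.2 -136.2] F [-0.1  0.6 -0.7] M [ 0.06  0.16 -0.01] gap 32.6 j [-0.31  0.51  1.49  0.    1.13  2.07]
shift [  -0.5 -155.8    0.2] rotvec [-0.3 -2.4 -0.2]
```

```bash
python3 -m handwheel '[[[0,-15,0,0,0,0,-0.2],[0,-40,0,0,0,0,-0.2],[0,-75,0,0,0,0,-0.2],[0,-110,0,0,0,0,-0.2],[0,-140,0,0,0,0,-0.2]]]'; python3 -m handwheel '[[[0,0,0,0,0,0,-0.2],[0,0,0,0,0,0,-0.2]]]'; python3 -c "
from h import *
go(579.3,-147.4,260,-133.8)
shot('wrist','w6');shot('scene','sc6')
f=np.load('pics/w6.npz');p=f['p'];cv2.imwrite('pics/w6c.png',cv2.resize(p[110:230,200:320],None,fx=5,fy=5,interpolation=cv2.INTER_CUBIC)[...,::-1])"
```

```text
clock: 8.28
eef_pos: [578.8, -147.7, 246.6]
eef_rot: [-1.566, 0.003, -2.378]
wrist_force: [0.6, 0.2, 0.1]
finger_gap: 37.8
clock: 8.45
eef_pos: [579.3, -147.8, 248.3]
eef_rot: [-1.563, 0.005, -2.379]
wrist_force: [0.3, 0.4, 0.2]
finger_gap: 37.7
t 8.45 pos [ 579.3 -147.8  248.3] rpy [ -89.5    0.3 -136.3] F [0.3 0.4 0.2] M [ 0.05  0.18 -0.06] gap 37.7 j [-0.31  0.38  1.33  0.    1.42  2.07]
shift [ -0.4 -11.7  -0.2] rotvec [-0.5 -2.5 -0.3]
```

View pics/w6c.png

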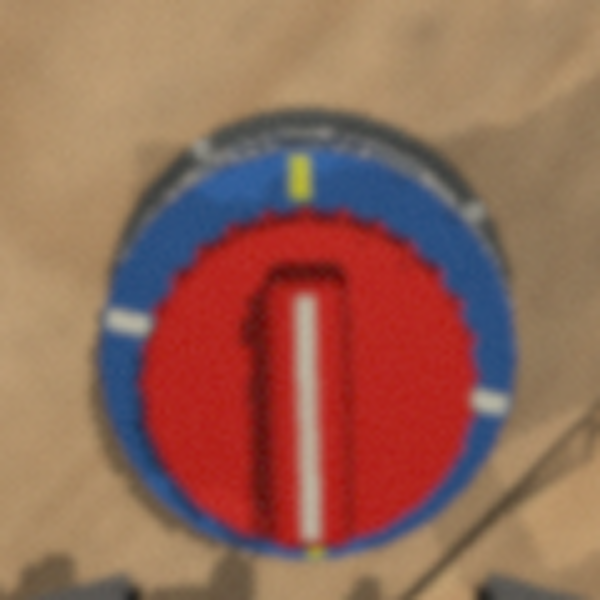

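The crop shows the bar line from (304,295) to (313,540), the yellow marks at (300,177) and (316,553), and the white marks at (128,322) and (490,402). I'll work out the angles from these.

Run:
```python
from h import *
g=lambda x,y,z: wr('w6',200+(x+.5)/5-.5,110+(y+.5)/5-.5,z)
for n,a,b,z in (('bar',(304,295),(313,540),120),('yel',(300,177),(316,553),64),('wh',(128,322),(490,402),64)):
    A,B=g(*a,z),g(*b,z); d=A-B; print(n,A.round(1),B.round(1),np.degrees(np.arctan2(d[1],d[0])).round(1),np.linalg.norm(d).round(1))
z=np.load('pics/sc6.npz');print(1)
c=imaging.get_calibration('wrist');K=c['mtx'];f=np.load('pics/w6.npz');d=f['d']
T=np.eye(4);T[:3,:3]=R.from_euler('xyz',f['rot']).as_matrix();T[:3,3]=f['pos'];T=T@c['hand_eye']
v,u=np.mgrid[170:215,259:264];D=d[v,u];P=np.stack([(u-K[0,2])/K[0,0]*D,(v-K[1,2])/K[1,1]*D,D],-1)@T[:3,:3].T+T[:3,3]
print('top z',np.median(P[...,2]))
f=np.load('pics/w1.npz');d=f['d'];T=np.eye(4);T[:3,:3]=R.from_euler('xyz',f['rot']).as_matrix();T[:3,3]=f['pos'];T=T@c['hand_eye']
v,u=np.mgrid[172:215,255:259];D=d[v,u];P=np.stack([(u-K[0,2])/K[0,0]*D,(v-K[1,2])/K[1,1]*D,D],-1)@T[:3,:3].T+T[:3,3]
print('top z before',np.median(P[...,2]))
```

```text
bar [ 595.5 -163.4  120. ] [ 562.  -130.7  120. ] -44.3 46.8
yel [ 607.8 -174.5   64. ] [ 547.4 -116.2   64. ] -44.0 83.9
wh [ 613.3 -126.    64. ] [ 543.8 -167.8   64. ] 31.0 81.1
1
top z 120.57330250259446
top z before 133.29087336920372
```

```bash
python3 -c "
from h import *
print(order.sign_off())"
```

```text
the job is handed in; nothing more can be done
None
```

The red lid is screwed home, released, and the job is handed in at about 8.6 s on the robot's clock. No verdict was reported.

I gripped the bar, turned it 48° anticlockwise until it lined up with the white marks, and lowered it about 10 mm into the thread. I then screwed it clockwise until it hit the stop, where the turning moment reached 0.9 N·m and the bar started to slip slightly in the jaws. I opened the gripper and backed it off 140 mm straight up.

| Last check | Measured | Expected |
|---|---|---|
| Bar direction | -44.3° | yellow marks at -44.0° |
| Drop of the bar top since the start | 12.7 mm | 13 mm |

- **Forces:** the highest wrist force I read was about 16 N, when the lid seated in the thread. After release the readings were under 1 N, with the robot clear of everything.
- **Back-turn at release:** just before opening I turned the gripper back about 5° with the bar still held. The bar direction above was measured after that and shows the lid did not turn back measurably.
- **Failed checks:** none failed or disagreed.

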